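# Balance and close a swing-out centrifuge rotor

## Task

Get the centrifuge rotor ready to spin: the tube with the red disc is already in it, so put its counterweight, the tube with the red bar, in the bucket straight across from it, and the yellow-disc tube and the yellow-bar tube in the other two buckets, facing each other. Then set the lid squarely on the rotor so that it covers all four tubes and sits fully down. Keep everything upright, lower things in rather than dropping them, and leave the beaker, the tip box and the blue-capped bottle where they are.

Things in the scene. Friction and masses are not known exactly. Their poses are not given: they have to be found in the camera images.
- tube_red_disc: Screw-cap tube 82 mm tall: clear round body 32 mm wide, above z 66 mm a flat-topped light-blue cap 37 mm wide. Flat foot; origin at the centre of its underside, z up. Under 0.12 kg. On the cap top: a round red disc sticker, 27 mm wide (the red sample). It already stands in one of the rotor's buckets.
- tube_red_bar: Screw-cap tube 82 mm tall: clear round body 32 mm wide, above z 66 mm a flat-topped light-blue cap 37 mm wide. Flat foot; origin at the centre of its underside, z up. Under 0.12 kg. On the cap top: a red bar sticker, 33 x 9 mm (the red counterweight). Starts standing on the worktop.
- tube_yellow_disc: Screw-cap tube 82 mm tall: clear round body 32 mm wide, above z 66 mm a flat-topped light-blue cap 37 mm wide. Flat foot; origin at the centre of its underside, z up. Under 0.12 kg. On the cap top: a round yellow disc sticker, 27 mm wide (the yellow sample). Starts standing on the worktop.
- tube_yellow_bar: Screw-cap tube 82 mm tall: clear round body 32 mm wide, above z 66 mm a flat-topped light-blue cap 37 mm wide. Flat foot; origin at the centre of its underside, z up. Under 0.12 kg. On the cap top: a yellow bar sticker, 33 x 9 mm (the yellow counterweight). Starts standing on the worktop.
- rotor: Fixed aluminium rotor on a black stand, 186 mm wide; origin: axis at worktop height, z up. Four grey round open buckets, axes 52 mm out along its +x, +y, -x, -y. Bucket floor at z 20 mm, mouth at 62; bore 43 mm wide, 55 at the mouth; a seated tube tops out at z 102. Dark hub and cross between them up to z 60. The lid rim seats on the outer flange at z 36 round a centring cone.
- lid: Rotor lid: clear round upside-down cup, 186 mm wide at its aluminium rim, 73 mm deep and at least 170 mm wide inside; flat top at z 77 mm, in its middle an upright round black knob 26 mm wide from z 77 to z 111. About 0.25 kg. Origin at the centre of the rim's underside, z up. Starts standing on its rim on the worktop.
- beaker: Bystander: empty clear plastic beaker, 61 mm wide, 69 mm tall. Origin at the centre of its underside. It and the three tubes stand in front of a solid instrument stand and its instruments, which fill all of the space beyond x = 0.56 m, from y = 0.01 m to the right, up to 0.45 m high: keep the hand clear of it.
- tip_box: Bystander: clear pipette-tip box with a green foot, 75 x 85 x 50 mm. Origin at the centre of its underside.
- reagent_bottle: Bystander: clear reagent bottle with a dark blue cap, 50 mm wide, 98 mm tall. Origin at the centre of its underside.
Mind the look-alikes: they are no part of the job. What is shaped like the tube_yellow_disc but orange is not meant. What is shaped like the tube_red_bar but pink is not meant.

How it is judged (in metres and radians):
At the end, for the whole second after the job is handed in: Four tubes upright (within 0.15 rad) on the floors of the four buckets; red pair straight across, yellow pair too (over 88 mm apart). Lid level on the flange over them, centred within 8 mm, rim within 5 mm of the flange. All released and at rest (horizontal distance between tube_red_disc and rotor between 0.04 and 0.064 m and z of tube_red_disc in the frame of rotor between 0.016 and 0.026 m and angle between each of tube_red_disc, tube_red_bar, tube_yellow_disc, tube_yellow_bar's own z axis and vertical below 0.15 rad and linear speed of each of tube_red_disc, tube_red_bar, tube_yellow_disc, tube_yellow_bar, lid below 0.02 m/s and horizontal distance between tube_red_bar and rotor between 0.04 and 0.064 m and z of tube_red_bar in the frame of rotor between 0.016 and 0.026 m and horizontal distance between tube_yellow_disc and rotor between 0.04 and 0.064 m and z of tube_yellow_disc in the frame of rotor between 0.016 and 0.026 m and horizontal distance between tube_yellow_bar and rotor between 0.04 and 0.064 m and z of tube_yellow_bar in the frame of rotor between 0.016 and 0.026 m and horizontal distance between tube_red_disc and tube_red_bar above 0.0885 m and horizontal distance between tube_yellow_disc and tube_yellow_bar above 0.0885 m and horizontal distance between lid and rotor below 0.008 m and z of lid in the frame of rotor between 0.032 and 0.041 m and angle between lid's own z axis and vertical below 0.06 rad); the robot touches nothing.
It fails at once if A bystander (beaker, tip box or reagent bottle) is pushed more than 20 mm or tipped (distance of any of beaker, tip_box, reagent_bottle from where it was at the start of the episode above 0.02 m or angle between any of beaker, tip_box, reagent_bottle's own z axis and vertical above 0.3 rad).
It fails at once if A tube or the lid is tipped more than about 45 degrees (angle between any of tube_red_disc, tube_red_bar, tube_yellow_disc, tube_yellow_bar, lid's own z axis and vertical above 0.8 rad).
It fails at once if A tube or the lid is dropped into or onto the rotor from more than about 25 mm ((horizontal distance between tube_red_disc and rotor below 0.09 m and z of tube_red_disc in the frame of rotor below 0.07 m and linear speed of tube_red_disc above 0.7 m/s) or (horizontal distance between tube_red_bar and rotor below 0.09 m and z of tube_red_bar in the frame of rotor below 0.07 m and linear speed of tube_red_bar above 0.7 m/s) or (horizontal distance between tube_yellow_disc and rotor below 0.09 m and z of tube_yellow_disc in the frame of rotor below 0.07 m and linear speed of tube_yellow_disc above 0.7 m/s) or (horizontal distance between tube_yellow_bar and rotor below 0.09 m and z of tube_yellow_bar in the frame of rotor below 0.07 m and linear speed of tube_yellow_bar above 0.7 m/s) or (horizontal distance between lid and rotor below 0.09 m and z of lid in the frame of rotor below 0.085 m and linear speed of lid above 0.7 m/s)).
It also fails if it takes over 125 s, if anything falls off the work surface, if the arm or the gripper's body presses on something with over 40 N, if the wrist force passes 120 N, or if a joint passes its speed limit or range.

## Robot

A 6-joint arm with a two-finger parallel gripper is mounted at the origin on a cart in front of the work surface, level with it; the furniture and walls round the work are solid. World frame = base frame: x ahead of the robot, y to its left, z up, the work surface at z = 0. Lengths are in mm, angles in degrees, forces in N, time in s.
With the tool pointing down it reaches from about 350 to 850 mm from the base axis. Payload 8.1 kg.
Tool frame: the origin (TCP) lies midway between the tips of the shut fingers; the grasp point (between the pads) lies 19 mm behind it; z points along the fingers, y is the line along which they close (so a half turn about z gives the same grasp; the last joint's range is limited). The gripper opens to 85 mm and grips with 20 to 120 N. Pads are 22 mm wide; open, the fingers measure 114 mm over their backs; the gripper's body (76 mm by 85 mm) begins 54 mm behind the grasp point. The pads swing forward as they close: fully open they stand 13 mm farther back than shut.
Start: joints at [-75.768, 7.471, 85.268, -0, 87.261, -4.893], TCP at [196.601, -566.88, 231.292] pointing down, gripper open.
Joint ranges: [-169.43, 169.43], [-51.17, 129.36], [1.28, 143.12], [-76.62, 256.62], [0, 156.53], [-152.29, 152.29]. Speed limits (degrees/s): [136.94, 136.94, 159.86, 180, 180, 180].

## Interface

Orientations are given as [roll, pitch, yaw] about the fixed x, y, z axes, in that order (R = Rz(yaw) Ry(pitch) Rx(roll)).
In Python, from bench import r, optics, workorder gives the robot as it stands.
- The arm moves only by the shell command python3 -m handwheel 'ROWS' [FORCE]. ROWS is rows parted by semicolons, their numbers by spaces, 1 to 8 of them, each of 7 numbers: a rotation vector rx, ry, rz in degrees, then dx, dy, dz in mm, then the finger opening in mm; each row is the pose to reach, as a shift and turn from the pose commanded when the command began, along the tool's axes at that moment; what a row does not reach only later rows make up. A row lasts 1/8 s, in which the tool goes at most 62.5 mm and 10.7 degrees, less where a joint would pass 70% of its speed; a pose out of reach is approached as far as the arm can. The fingers move at their own pace and stop on an object; FORCE is the grip in N (left out, the last holds). Time passes only in rows, so rows that do not move let the fingers close. It prints the time, the measured TCP pose, the force, the opening and the grip force at its end.
- r.sense(): the state, without advancing time (a new reading comes with each control period).
- optics.snapshot(name): name is "scene" or "side" or "wrist"; returns a dict with "pixels" (420x560x3 uint8, blue, green, red), "fx", "fy", "cx", "cy" (pixels), "D" ([k1, k2, p1, p2, k3] as OpenCV has them; the pictures are not rectified), "pose" (4x4, takes a point from camera to world coordinates). Camera axes: x right, y up, looking along -z (the intrinsics and any distortion apply to the point x, -y, -z); pixel columns grow to the right and rows downward; lengths in mm; the calibration is good to about 2 mm. A picture is of the moment at which its call begins. There is no depth.
- workorder.hand_in(): hands the job in; it is judged then, once.
The state is a dict: "time": time; "joint_pos": joint angles; "qd": joint speeds; "joint_efforts": joint torques, N m; "tool_pos": TCP position; "tcp_rot": TCP orientation; "ft_force": force on the tool from outside, world axes, zero at the start; "wrist_torque": the same for the moment, N m; "finger_gap": finger opening in mm; "grip_force": force on a finger pad.
Only numpy, scipy, OpenCV 4.12 (cv2) and the standard library are available. Lean on these libraries where they do the work, as an engineer would, in place of code of your own. Each camera call takes 0.05 s, during which the arm holds its last target. There are 200 camera calls.

## Working session

There is one attempt and no reset: what is moved stays moved. The work goes in short steps, Python scripts to look and compute and a shell command to move; the robot and the scene stay as the last step left them, time stands still between calls to the robot, and variables do not carry over. Pictures are saved under pics/ and viewed, at most 14 in all, crops included, and the job is handed in when it is done.

```bash
mkdir -p pics; ls
cat > h.py <<'E'
import numpy as np, cv2
from bench import r, optics
def snap(n,f):
    s=optics.snapshot(n); cv2.imwrite('pics/'+f,s['pixels']); np.save('pics/'+f+'.npy',s,allow_pickle=True); return s
def load(f): return np.load('pics/'+f+'.npy',allow_pickle=True).item()
def K(s): return np.array([[s['fx'],0,s['cx']],[0,s['fy'],s['cy']],[0,0,1.]])
def back(s,uv,z):
    p=cv2.undistortPoints(np.array(uv,float).reshape(-1,1,2),K(s),np.array(s['D'],float)).reshape(-1,2)
    T=np.array(s['pose']); d=np.c_[p[:,0],-p[:,1],-np.ones(len(p))]@T[:3,:3].T; o=T[:3,3]
    return o+d*((z-o[2])/d[:,2])[:,None]
def proj(s,P):
    T=np.array(s['pose']); c=(np.array(P,float).reshape(-1,3)-T[:3,3])@T[:3,:3]
    return cv2.projectPoints(c*[1,-1,-1],np.zeros(3),np.zeros(3),K(s),np.array(s['D'],float))[0].reshape(-1,2)
E
python3 - <<'E'
from h import *
for n in ['scene','side','wrist']:
    s=snap(n,n+'0.png'); print(n,np.round(s['pose'],3).tolist(),s['fx'],s['D'])
print(r.sense())
E
```

```text
pics
scene [[-0.619, 0.544, -0.567, -395.293], [-0.786, -0.434, 0.441, 693.243], [-0.006, 0.718, 0.696, 1256.271], [0.0, 0.0, 0.0, 1.0]] 473.18434799026136 [-0.0350408  0.         0.         0.         0.       ]
side [[0.95, 0.209, -0.232, 185.638], [-0.312, 0.62, -0.72, -1262.604], [-0.006, 0.756, 0.654, 1124.287], [0.0, 0.0, 0.0, 1.0]] 492.4942412781626 [-0.17185482  0.          0.          0.          0.        ]
wrist [[0.328, 0.912, 0.247, 260.356], [-0.945, 0.317, 0.084, -544.243], [-0.002, -0.261, 0.965, 371.937], [0.0, 0.0, 0.0, 1.0]] 318.5288305426417 [-0.03555089  0.          0.          0.          0.        ]
{'time': 0.15, 'joint_pos': array([-7.57690281e+01,  7.50557580e+00,  8.53167258e+01, -2.01624399e-05,
        8.72628477e+01, -4.89234170e+00]), 'qd': array([ 0.02284523, -0.0638035 , -0.2093381 , -0.04780908,  0.05827942,
        0.05176733]), 'joint_efforts': array([ 3.14780900e-04, -5.70062900e+01, -5.01160204e+01, -1.61454118e-04,
        9.54736664e-03,  1.54443472e-05]), 'tool_pos': array([ 196.48008346, -566.44819219,  230.46412222]), 'tcp_rot': array([-1.79915159e+02, -7.24178376e-03,  1.91233093e+01]), 'ft_force': array([ 0.62570016, -0.17984939,  0.372499  ]), 'wrist_torque': array([ 0.08604911, -0.00130868, -0.05284601]), 'grip_force': 0.0, 'finger_gap': 85.16867853870157}
```

View pics/scene0.png

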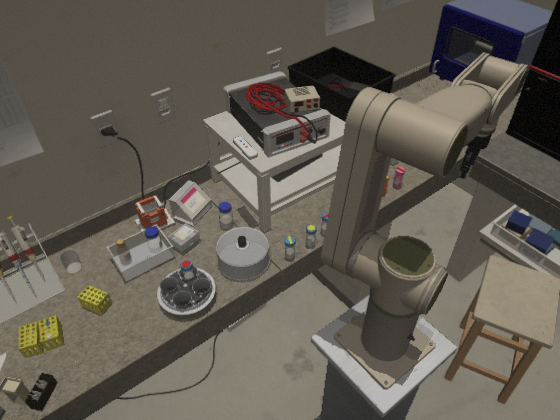

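View pics/side0.png

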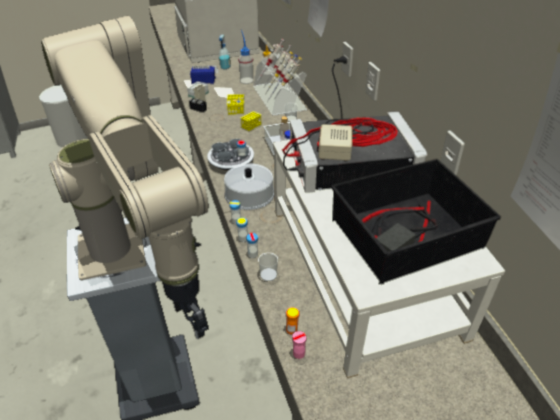

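The scene view shows the rotor at (186,290) with the red disc at its far side, the lid at (243,250) and tubes at (290,240), (311,230) and (325,217). In the side view the tubes are at (235,205), (242,222) and (252,238), and the orange and pink decoys are farther right. I'll zoom in next.

Run:
```python
from h import *
a=load('scene0.png')['pixels'][200:325,145:345]; b=load('side0.png')['pixels'][130:290,195:295]
A=cv2.resize(a,None,fx=4,fy=4,interpolation=cv2.INTER_CUBIC); B=cv2.resize(b,None,fx=3.7,fy=3.7,interpolation=cv2.INTER_CUBIC)
cv2.imwrite('pics/ca.png',A); cv2.imwrite('pics/cb.png',B)
```

```text
(no output)
```

View pics/ca.png

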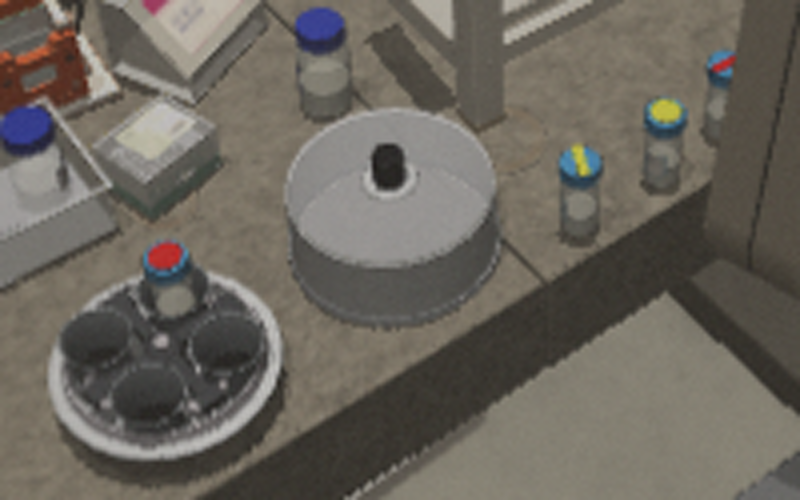

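View pics/cb.png

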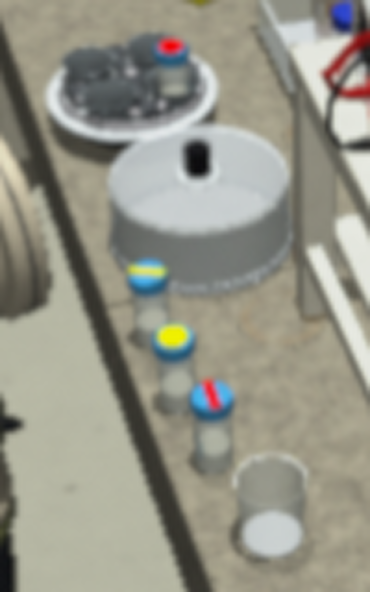

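Run:
```python
from h import *
np.set_printoptions(precision=1,suppress=True)
a=load('scene0.png');b=load('side0.png')
def S(l): return (np.array(l,float)+.5)/4+[145,200]-.5
def D(l): return (np.array(l,float)+.5)/3.7+[195,130]-.5
print('yb,yd,rb scene\n',back(a,S([(580,160),(665,111),(724,64)]),82))
print('yb,yd,rb side\n',back(b,D([(148,271),(173,336),(211,395)]),82))
print('reddisc',back(a,S([(166,256)]),102),back(b,D([(171,46)]),102))
print('knob',back(a,S([(388,150)]),111),back(b,D([(197,145)]),111))
print('buckets scene z62',back(a,S([(95,337),(150,393),(225,340)]),62))
print('hub z60',back(a,S([(162,341)]),60))
print('bottle',back(a,S([(321,24)]),98),'tipbox',back(a,S([(160,132)]),50),'beaker rim',back(b,D([(271,478)]),69))
f=S([(50,380),(283,350),(166,269),(150,458)]); print('flange',back(a,f,36))
print(back(a,S([(291,184),(497,190),(390,110),(390,265)]),77))
```

```text
yb,yd,rb scene
 [[ 437.5    6.3   82. ]
 [ 436.3  -87.2   82. ]
 [ 447.6 -165.9   82. ]]
yb,yd,rb side
 [[ 434.6   11.    82. ]
 [ 433.3  -83.7   82. ]
 [ 444.4 -167.    82. ]]
reddisc [[547.  338.9 102. ]] [[544.6 345.4 102. ]]
knob [[524.3 140.2 111. ]] [[519.9 148.5 111. ]]
buckets scene z62 [[542.4 412.5  62. ]
 [468.5 405.2  62. ]
 [476.2 333.4  62. ]]
hub z60 [[507.6 372.4  60. ]]
bottle [[698.3  92.9  98. ]] tipbox [[716.  255.6  50. ]] beaker rim [[ 467. -264.   69.]]
flange [[547.3 455.   36. ]
 [457.8 294.4  36. ]
 [588.7 325.7  36. ]
 [434.7 429.2  36. ]]
[[570.3 209.5  77. ]
 [457.7  78.7  77. ]
 [589.4  95.3  77. ]
 [447.2 194.6  77. ]]
```

The tube identities are clear and both cameras agree to about 5 mm. The rotor is at about (508,374) and the bucket opposite the red disc at about (468,405). I'll add a helper that works out tool-axis moves, then hover over the tubes.

```bash
cat > go.py <<'E'
# print tool-axis shift to x y z yaw
import sys
from h import *
from scipy.spatial.transform import Rotation as R
x,y,z,yaw=map(float,sys.argv[1:5]); s=r.sense()
Rc=R.from_euler('xyz',s['tcp_rot'],degrees=True); Rt=R.from_euler('xyz',[180,0,yaw],degrees=True)
d=Rc.inv().apply(np.array([x,y,z])-s['tool_pos']); v=(Rc.inv()*Rt).as_rotvec(degrees=True)
print(np.round(v,1),np.round(d,1),'rows',np.ceil(max(np.linalg.norm(d)/62.5,np.linalg.norm(v)/10.7)), 't',s['time'])
E
python3 go.py 430 -90 250 50
```

```text
[ -0.1  -0.  -30.9] [ 376.7 -373.7  -18.9] rows 9.0 t 0.15
```

```bash
python3 -m handwheel '0 0 -10 47 -47 -2 85;0 0 -20 94 -94 -5 85;0 0 -31 141 -141 -7 85;0 0 -31 188 -188 -10 85;0 0 -31 235 -235 -12 85;0 0 -31 282 -280 -14 85;0 0 -31 329 -327 -17 85;0 0 -31 377 -374 -19 85' && python3 -m handwheel '0 0 0 0 0 0 85;0 0 0 0 0 0 85;0 0 0 0 0 0 85'
python3 - <<'E'
from h import *
s=snap('wrist','w1.png'); print(np.round(s['pose'],2)[:3,3]); t=r.sense(); print(t['tool_pos'],t['tcp_rot'])
E
```

```text
time: 1.15
tool_pos: [416.8, -116.2, 249.4]
tcp_rot: [180.0, -0.0, 50.1]
ft_force: [1.2, -0.3, -1.1]
finger_gap: 85.0
grip_force: 0.0
time: 1.52
tool_pos: [415.8, -119.4, 249.0]
tcp_rot: [-180.0, 0.0, 50.0]
ft_force: [0.6, -1.0, -0.5]
finger_gap: 85.1
grip_force: 0.0
[459.68 -67.93 390.6 ]
[ 415.77748029 -119.45941089  249.07451483] [-1.79985346e+02  1.97967334e-02  4.99764207e+01]
```

View pics/w1.png

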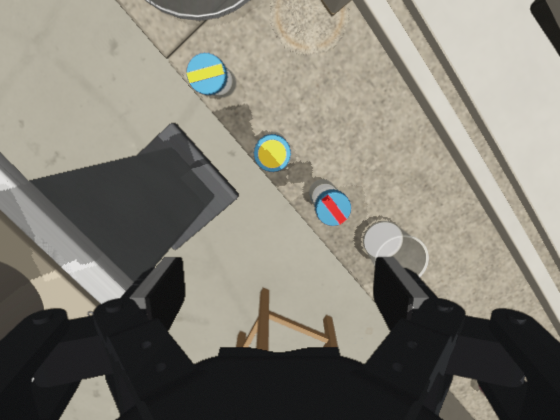

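The wrist view shows caps at yellow bar (207,74), yellow disc (272,154) and red bar (334,208), with the beaker at (400,245). I'll fit the cap circles.

```bash
cat >> h.py <<'E'
def caps(s,z,zoom=None):
    h=cv2.cvtColor(s['pixels'],cv2.COLOR_BGR2HSV); m=((h[...,1]>110)&(h[...,2]>70)).astype(np.uint8)
    m=cv2.morphologyEx(m,cv2.MORPH_OPEN,np.ones((3,3)))
    for c in cv2.findContours(m,cv2.RETR_EXTERNAL,cv2.CHAIN_APPROX_NONE)[0]:
        if cv2.contourArea(c)<300: continue
        (u,v),rad=cv2.minEnclosingCircle(c); P=back(s,[(u,v),(u+rad,v)],z)
        print('px',round(u),round(v),'xy',np.round(P[0,:2],1),'dia',np.round(2*np.linalg.norm(P[1]-P[0]),1))
E
python3 - <<'E'
from h import *
caps(load('w1.png'),82)
E
python3 go.py 445.5 -166.5 120 50
```

```text
px 313 334 xy [ 341.6 -269. ] dia 59.3
px 264 319 xy [ 311.9 -219.5] dia 66.9
px 333 207 xy [ 448.3 -165.6] dia 36.1
px 272 152 xy [436.7 -85.1] dia 35.5
px 206 76 xy [436.    6.2] dia 35.8
px 204 65 xy [440.1  14.5] dia 31.2
[-0.  0. -0.] [-16.9  53.  129.1] rows 3.0 t 1.575
```

```bash
python3 -m handwheel '0 0 0 -15 54 20 70;0 0 0 -15 54 70 60;0 0 0 -15 54 120 60;0 0 0 -15 54 160 60;0 0 0 -15 54 185 60;0 0 0 -15 54 199 60;0 0 0 -15 54 199 60;0 0 0 -15 54 199 60' 35; python3 go.py 447.5 -166 50 50
```

```text
time: 2.58
tool_pos: [449.0, -165.1, 51.6]
tcp_rot: [179.9, -0.0, 50.1]
ft_force: [0.5, -0.8, 0.5]
finger_gap: 59.8
grip_force: 0.0
[ 0.1 -0.   0.1] [-1.7 -0.5  1.6] rows 1.0 t 2.575
```

Close the fingers and lift a little.

```bash
python3 -m handwheel '0 0 0 -1 0 0 30;0 0 0 -1 0 0 30;0 0 0 -1 0 0 30;0 0 0 -1 0 0 30;0 0 0 -1 0 0 30;0 0 0 -1 0 0 30' 40; python3 -m handwheel '0 0 0 0 0 -40 30;0 0 0 0 0 -90 30;0 0 0 0 0 -140 30;0 0 0 0 0 -170 30'; python3 go.py 480 320 220 50
```

```text
time: 3.32
tool_pos: [448.4, -165.4, 51.6]
tcp_rot: [179.9, -0.0, 50.1]
ft_force: [-1.6, -0.3, 5.7]
finger_gap: 35.7
grip_force: 39.4
time: 3.82
tool_pos: [448.5, -165.4, 223.9]
tcp_rot: [179.8, -0.1, 50.1]
ft_force: [0.0, 0.0, -0.3]
finger_gap: 35.6
grip_force: 40.3
[ 0.2 -0.1  0.1] [ 392.8 -286.9    3.1] rows 8.0 t 3.825
```

```bash
python3 -m handwheel '0 0 0 40 -29 0 30;0 0 0 90 -66 0 30;0 0 0 140 -102 0 30;0 0 0 190 -139 0 30;0 0 0 240 -175 0 30;0 0 0 290 -212 0 30;0 0 0 340 -248 0 30;0 0 0 370 -270 0 30'; python3 -m handwheel '0 0 0 0 0 0 30;0 0 0 0 0 0 30'
python3 - <<'E'
from h import *
s=snap('wrist','w2.png'); t=r.sense(); print(t['tool_pos'],t['tcp_rot']); caps(s,102)
cv2.imwrite('pics/w2z.png',cv2.resize(s['pixels'],(784,588)))
E
```

```text
time: 4.82
tool_pos: [477.0, 295.1, 220.6]
tcp_rot: [-180.0, -0.1, 50.3]
ft_force: [-0.7, -0.4, -0.2]
finger_gap: 35.5
grip_force: 40.3
time: 5.08
tool_pos: [477.3, 291.8, 220.3]
tcp_rot: [180.0, 0.0, 50.2]
ft_force: [-0.0, -0.3, -0.3]
finger_gap: 36.1
grip_force: 40.3
[477.51012974 291.35826706 220.33020005] [1.79984118e+02 1.55029051e-02 5.01070064e+01]
px 279 295 xy [423.7 226.3] dia 84.4
px 305 101 xy [547.2 343. ] dia 37.4
```

View pics/w2z.png

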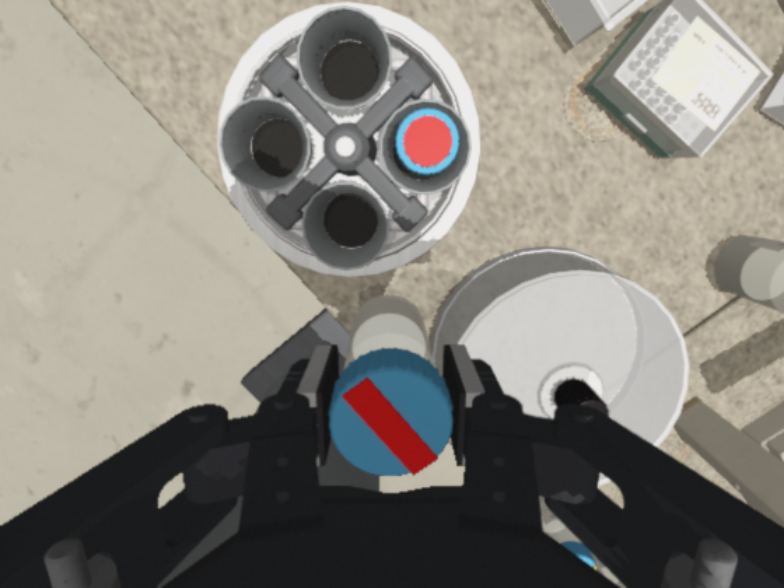

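The held red bar tube is upright in the fingers at (390,412). The empty buckets are at (266,144), (345,60) and (346,226), the red disc is at (428,141) and the hub at (345,147), all in zoomed pixels.

Run:
```python
from h import *
np.set_printoptions(precision=1,suppress=True)
s=load('w2.png'); k=lambda l:(np.array(l,float)+.5)/1.4-.5
M=back(s,k([(266,144),(344,59),(346,226),(425,148)]),62)
print('L,T,B,R mouths',M[:,:2],'mean',M.mean(0), 'hub',back(s,k([(345,147)]),60)[0])
# fit circle of flange: many pts
p=k([(218,143),(480,135),(345,3),(347,275),(254,40),(440,40),(255,238),(444,235)]); F=back(s,p,36)[:,:2]
A=np.c_[2*F,np.ones(len(F))]; c=np.linalg.lstsq(A,(F**2).sum(1),rcond=None)[0]; print('flange',c[:2],np.sqrt(c[2]+c[0]**2+c[1]**2),np.linalg.norm(F-c[:2],axis=1))
print('held cap',back(s,k([(390,412)]),220+32))
print('knob',back(s,k([(575,398)]),100))
```

```text
L,T,B,R mouths [[470.9 408. ]
 [542.4 413.5]
 [475.7 335.3]
 [547.7 340.5]] mean [509.1 374.3  62. ] hub [508.5 374.1  60. ]
flange [508.6 374.6] 92.20340758026863 [91.1 92.3 91.3 91.  92.5 93.2 94.1 92. ]
held cap [[480.  294.3 252. ]]
knob [[522.7 156.1 100. ]]
```

```bash
python3 go.py 468 407 150 49
```

```text
[0.  0.  1.1] [ 82.6 -81.5  70.3] rows 3.0 t 5.125
```

```bash
python3 -m handwheel '0 0 1 30 -30 0 30;0 0 1 60 -60 10 30;0 0 1 83 -82 40 30;0 0 1 83 -82 65 30;0 0 1 83 -82 70 30;0 0 1 83 -82 70 30;0 0 1 83 -82 70 30'; python3 go.py 468 407 75 49;  python3 - <<'E'
from h import *
s=snap('wrist','w3.png'); cv2.imwrite('pics/w3z.png',s['pixels'])
E
```

```text
time: 6.0
tool_pos: [468.9, 408.2, 152.2]
tcp_rot: [180.0, -0.1, 49.1]
ft_force: [0.4, 0.0, -0.9]
finger_gap: 35.9
grip_force: 40.3
[ 0.  -0.1  0.1] [-1.7  0.  77.2] rows 2.0 t 6.0
```

View pics/w3z.png

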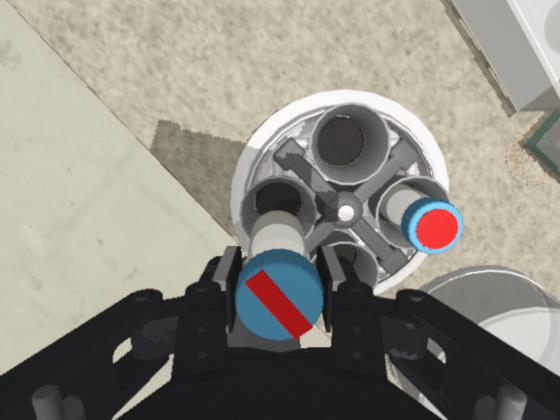

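The tube is lined up over the left bucket (mouth at 280,205), so I'll lower it.

```bash
python3 -m handwheel '0 0 0 -1 0 20 30;0 0 0 -1 0 40 30;0 0 0 -1 0 55 30;0 0 0 -1 0 65 30;0 0 0 -1 0 72 30;0 0 0 -1 0 77 30;0 0 0 -1 0 79 30;0 0 0 -1 0 80 30'; python3 -m handwheel '0 0 0 0 0 0 30;0 0 0 0 0 0 30'
```

```text
time: 7.05
tool_pos: [467.7, 408.2, 71.7]
tcp_rot: [180.0, -0.1, 49.1]
ft_force: [-3.2, -0.7, 8.1]
finger_gap: 35.9
grip_force: 41.0
time: 7.3
tool_pos: [467.7, 408.2, 71.7]
tcp_rot: [180.0, -0.1, 49.1]
ft_force: [-0.9, -0.6, 5.2]
finger_gap: 35.5
grip_force: 40.8
```

Seated: TCP is 71.7, expected 71.6. Release and retreat.

```bash
python3 -m handwheel '0 0 0 0 0 0 60;0 0 0 0 0 0 60;0 0 0 0 0 0 60;0 0 0 0 0 -30 60;0 0 0 0 0 -80 60;0 0 0 0 0 -140 60;0 0 0 0 0 -150 60'; python3 go.py 436 -86 200 140
```

```text
time: 8.18
tool_pos: [469.4, 409.3, 226.7]
tcp_rot: [179.9, -0.5, 49.1]
ft_force: [0.2, 0.3, 0.7]
finger_gap: 60.2
grip_force: 0.0
[  0.5  -0.3 -90.9] [-396.6  298.8   23.6] rows 9.0 t 8.175
```

```bash
python3 -m handwheel '0 0 -10 -46 35 0 60;0 0 -20 -92 70 0 60;0 0 -30 -138 104 0 60;0 0 -40 -184 139 0 60;0 0 -50 -230 174 0 60;0 0 -60 -280 211 0 60;0 0 -70 -330 250 0 60;0 0 -80 -375 280 10 60'; python3 -m handwheel '0 0 -10 0 0 0 60;0 0 -10 0 0 0 60;0 0 -10 0 0 0 60'; python3 go.py 436.5 -85.5 50 139;  python3 - <<'E'
from h import *
s=snap('wrist','w4.png'); caps(s,82)
E
```

```text
time: 9.18
tool_pos: [436.9, -34.1, 213.5]
tcp_rot: [180.0, 0.0, 125.7]
ft_force: [1.0, -1.0, -0.4]
finger_gap: 60.1
grip_force: 0.0
time: 9.55
tool_pos: [437.0, -32.0, 213.4]
tcp_rot: [-180.0, -0.0, 135.2]
ft_force: [0.3, 0.5, 0.5]
finger_gap: 59.8
grip_force: 0.0
[-0.  -0.  -3.8] [-37.5 -38.3 163.4] rows 3.0 t 9.55
px 558 298 xy [706.4  95.5] dia 50.8
px 236 235 xy [434.7 -82. ] dia 35.0
px 45 205 xy [ 293.1 -183.9] dia 132.7
px 308 166 xy [435.    7.3] dia 34.6
px 317 162 xy [438.   15.7] dia 30.9
```

```bash
python3 -m handwheel '0 0 -4 -36 -38 20 60;0 0 -4 -36 -38 70 60;0 0 -4 -36 -38 115 60;0 0 -4 -36 -38 140 60;0 0 -4 -36 -38 155 60;0 0 -4 -36 -38 163 60;0 0 -4 -36 -38 164 60;0 0 -4 -36 -38 164 60'; python3 go.py 435.7 -84 51 139
```

```text
time: 10.6
tool_pos: [436.9, -84.9, 50.7]
tcp_rot: [180.0, 0.1, 139.3]
ft_force: [0.1, 0.3, 0.4]
finger_gap: 60.0
grip_force: 0.0
[0.  0.1 0.3] [ 1.5 -0.  -0.3] rows 1.0 t 10.6
```

```bash
python3 -m handwheel '0 0 0 0 0 0 30;0 0 0 0 0 0 30;0 0 0 0 0 0 30;0 0 0 0 0 0 30;0 0 0 0 0 0 30;0 0 0 0 0 0 30' 40; python3 -m handwheel '0 0 0 0 0 -40 30;0 0 0 0 0 -90 30;0 0 0 0 0 -140 30;0 0 0 0 0 -170 30'; python3 go.py 542.7 413.6 222 139
```

```text
time: 11.35
tool_pos: [436.8, -85.1, 50.6]
tcp_rot: [180.0, 0.1, 139.3]
ft_force: [-0.6, -0.2, 6.8]
finger_gap: 35.8
grip_force: 39.6
time: 11.85
tool_pos: [436.7, -85.0, 222.6]
tcp_rot: [179.9, 0.2, 139.3]
ft_force: [0.4, -0.1, -0.9]
finger_gap: 35.7
grip_force: 40.2
[0.1 0.2 0.3] [244.4 447.3   0.5] rows 9.0 t 11.85
```

```bash
python3 -m handwheel '0 0 0 20 37 0 30;0 0 0 48 88 0 30;0 0 0 78 143 0 30;0 0 0 108 198 0 30;0 0 0 138 253 0 30;0 0 0 166 305 0 30;0 0 0 196 358 0 30;0 0 0 220 403 0 30';python3 -m handwheel '0 0 0 14 26 0 30;0 0 0 24 44 10 30;0 0 0 24 44 40 30;0 0 0 24 44 70 30;0 0 0 24 44 70 30;0 0 0 24 44 70 30'; python3 go.py 542.7 413.6 75 139
python3 - <<'E'
from h import *
s=snap('wrist','w5.png'); cv2.imwrite('pics/w5z.png',s['pixels']);caps(s,102)
E
```

```text
time: 12.85
tool_pos: [531.4, 366.6, 219.1]
tcp_rot: [-180.0, -0.0, 139.4]
ft_force: [1.5, 0.8, -0.6]
finger_gap: 36.1
grip_force: 40.3
time: 13.6
tool_pos: [542.4, 413.5, 150.7]
tcp_rot: [180.0, 0.0, 139.3]
ft_force: [0.8, 0.9, -0.7]
finger_gap: 35.7
grip_force: 40.4
[0.  0.  0.3] [-0.1  0.2 75.7] rows 2.0 t 13.6
px 279 286 xy [573.6 388.9] dia 62.2
px 186 145 xy [467.8 407.4] dia 37.6
px 532 146 xy [602.7 565.1] dia 65.6
```

View pics/w5z.png

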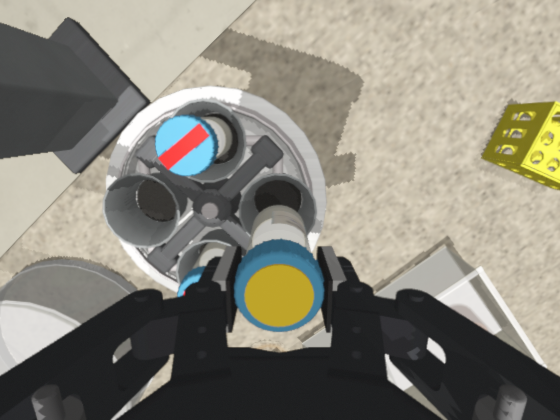

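The red bar tube is seated at (186,145), and the yellow-disc tube is over its bucket (mouth at 282,192). Lower it.

```bash
python3 -m handwheel '0 0 0 0 0 20 30;0 0 0 0 0 40 30;0 0 0 0 0 55 30;0 0 0 0 0 65 30;0 0 0 0 0 72 30;0 0 0 0 0 76 30;0 0 0 0 0 79 30;0 0 0 0 0 80 30'; python3 -m handwheel '0 0 0 0 0 0 30;0 0 0 0 0 0 30'
```

```text
time: 14.65
tool_pos: [542.5, 413.6, 70.7]
tcp_rot: [179.9, 0.0, 139.4]
ft_force: [-1.6, -1.8, 5.7]
finger_gap: 35.3
grip_force: 40.9
time: 14.9
tool_pos: [542.5, 413.6, 70.7]
tcp_rot: [179.9, 0.0, 139.3]
ft_force: [-1.9, -0.7, 5.2]
finger_gap: 35.8
grip_force: 40.8
```

Seated (70.6 expected). Release and go back for the yellow bar.

```bash
python3 -m handwheel '0 0 0 0 0 0 60;0 0 0 0 0 0 60;0 0 0 0 0 0 60;0 0 0 0 0 -30 60;0 0 0 0 0 -80 60;0 0 0 0 0 -140 60;0 0 0 0 0 -150 60'; python3 go.py 436 8 215 139
```

```text
time: 15.78
tool_pos: [544.5, 415.0, 226.8]
tcp_rot: [179.4, 0.2, 139.4]
ft_force: [0.1, -1.0, 0.1]
finger_gap: 60.0
grip_force: 0.0
[0.6 0.2 0.4] [-182.7 -379.6    8.6] rows 7.0 t 15.775
```

```bash
python3 -m handwheel '0 0 0 -20 -42 0 60;0 0 0 -45 -94 0 60;0 0 0 -70 -146 0 60;0 0 0 -96 -199 0 60;0 0 0 -122 -251 0 60;0 0 0 -146 -303 0 60;0 0 0 -160 -333 4 60;0 0 0 -160 -333 4 60'; python3 -m handwheel '0 0 0 0 0 0 60;0 0 0 0 0 0 60';python3 go.py 436 8 51 139
python3 - <<'E'
from h import *
s=snap('wrist','w6.png'); h=cv2.cvtColor(s['pixels'],cv2.COLOR_BGR2HSV)
m=((h[...,1]>110)&(h[...,2]>70)).astype(np.uint8); m=cv2.morphologyEx(m,cv2.MORPH_CLOSE,np.ones((9,9)))
for c in cv2.findContours(m,0,1)[0]:
    if cv2.contourArea(c)>300:
        (u,v),q=cv2.minEnclosingCircle(c); print(u,v,q,cv2.boundingRect(c),back(s,[(u,v)],82),back(s,[(u,v),(u+2*q,v)],82)[1])
E
```

```text
time: 16.77
tool_pos: [445.8, 54.6, 215.0]
tcp_rot: [-180.0, -0.0, 139.2]
ft_force: [-0.6, 0.8, -0.7]
finger_gap: 60.1
grip_force: 0.0
time: 17.02
tool_pos: [446.7, 57.3, 215.6]
tcp_rot: [180.0, -0.0, 139.4]
ft_force: [-0.0, 0.1, 0.5]
finger_gap: 60.1
grip_force: 0.0
[ 0.  -0.   0.4] [-24.  -44.5 164.6] rows 3.0 t 17.025
229.88836669921875 221.3023223876953 19.729116439819336 (211, 202, 39, 40) [[435.11223268  11.36081311  82.        ]] [458.35151471  38.5249139   82.        ]
16.0 182.0 65.0000991821289 (0, 119, 73, 127) [[ 282.75207601 -110.28819527   82.        ]] [360.36025955 -20.30751772  82.        ]
```

```bash
python3 -m handwheel '0 0 0 -23 -43 20 60;0 0 0 -23 -43 70 60;0 0 0 -23 -43 115 60;0 0 0 -23 -43 140 60;0 0 0 -23 -43 155 60;0 0 0 -23 -43 163 60;0 0 0 -23 -43 165 60;0 0 0 -23 -43 165 60'; python3 go.py 435.5 10 51 139
```

```text
time: 18.08
tool_pos: [436.8, 8.8, 51.6]
tcp_rot: [180.0, 0.1, 139.4]
ft_force: [0.2, 0.3, 0.3]
finger_gap: 60.3
grip_force: 0.0
[0.  0.1 0.4] [1.7 0.1 0.6] rows 1.0 t 18.075
```

```bash
python3 -m handwheel '0 0 0 0 0 0 30;0 0 0 0 0 0 30;0 0 0 0 0 0 30;0 0 0 0 0 0 30;0 0 0 0 0 0 30;0 0 0 0 0 0 30' 40; python3 -m handwheel '0 0 0 0 0 -40 30;0 0 0 0 0 -90 30;0 0 0 0 0 -140 30;0 0 0 0 0 -170 30'; python3 go.py 474.7 335 222 139
```

```text
time: 18.82
tool_pos: [436.8, 8.7, 51.6]
tcp_rot: [180.0, 0.1, 139.3]
ft_force: [-0.7, -2.0, 5.2]
finger_gap: 35.8
grip_force: 39.7
time: 19.32
tool_pos: [436.7, 8.8, 223.5]
tcp_rot: [179.9, 0.1, 139.4]
ft_force: [0.4, 0.6, -1.1]
finger_gap: 35.7
grip_force: 40.2
[0.1 0.1 0.4] [183.6 272.2   1.5] rows 6.0 t 19.325
```

```bash
python3 -m handwheel '0 0 0 26 39 0 30;0 0 0 56 83 0 30;0 0 0 87 129 0 30;0 0 0 118 175 0 30;0 0 0 149 221 0 30;0 0 0 170 252 0 30;0 0 0 184 272 0 30;0 0 0 184 272 0 30';python3 -m handwheel '0 0 0 0 0 20 30;0 0 0 0 0 50 30;0 0 0 0 0 70 30;0 0 0 0 0 70 30;0 0 0 0 0 70 30'; python3 go.py 474.7 335 75 139
python3 - <<'E'
from h import *
s=snap('wrist','w7.png'); cv2.imwrite('pics/w7z.png',s['pixels']);caps(s,102)
E
```

```text
time: 20.32
tool_pos: [473.0, 336.4, 219.9]
tcp_rot: [-179.9, -0.0, 139.5]
ft_force: [-0.4, -0.9, -1.1]
finger_gap: 36.0
grip_force: 40.4
time: 20.95
tool_pos: [474.1, 335.0, 151.5]
tcp_rot: [179.9, 0.0, 139.3]
ft_force: [-0.0, 0.1, -1.2]
finger_gap: 36.0
grip_force: 40.4
[0.1 0.  0.3] [-0.4  0.4 76.5] rows 2.0 t 20.95
px 279 286 xy [505.7 310.2] dia 62.3
px 432 224 xy [536.3 412.7] dia 39.0
px 357 146 xy [465.6 405.2] dia 36.9
```

View pics/w7z.png

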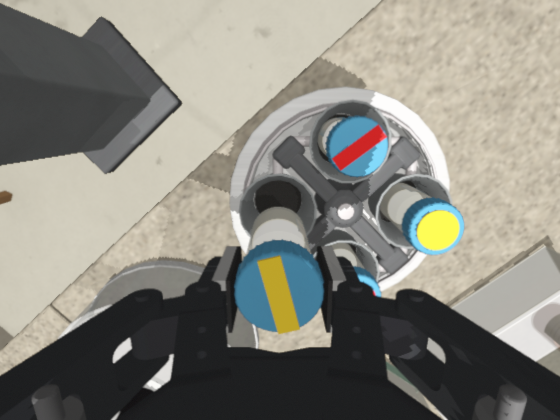

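The yellow-disc tube is seated at (437,229), and the yellow bar tube is over its bucket (mouth at 279,200). Lower it, release and retreat.

```bash
python3 -m handwheel '0 0 0 0 0 20 30;0 0 0 0 0 40 30;0 0 0 0 0 55 30;0 0 0 0 0 65 30;0 0 0 0 0 72 30;0 0 0 0 0 76 30;0 0 0 0 0 79 30;0 0 0 0 0 80 30'; python3 -m handwheel '0 0 0 0 0 0 30;0 0 0 0 0 0 30'
```

```text
time: 22.0
tool_pos: [474.2, 335.2, 71.6]
tcp_rot: [179.9, 0.0, 139.3]
ft_force: [-1.9, -2.2, 6.7]
finger_gap: 35.7
grip_force: 41.0
time: 22.25
tool_pos: [474.1, 335.3, 71.6]
tcp_rot: [179.9, 0.0, 139.3]
ft_force: [-1.3, -2.9, 5.9]
finger_gap: 35.9
grip_force: 40.8
```

```bash
python3 -m handwheel '0 0 0 0 0 0 60;0 0 0 0 0 0 60;0 0 0 0 0 0 60;0 0 0 0 0 -30 60;0 0 0 0 0 -80 60;0 0 0 0 0 -140 60;0 0 0 0 0 -150 60'; python3 go.py 522 145 230 50
```

```text
time: 23.12
tool_pos: [476.0, 336.5, 226.8]
tcp_rot: [179.5, 0.2, 139.4]
ft_force: [1.6, -0.2, 0.0]
finger_gap: 60.0
grip_force: 0.0
[ 0.5 -0.3 89.4] [-159.7 -115.3   -3.7] rows 9.0 t 23.125
```

```bash
python3 -m handwheel '0 0 10 -15 -16 0 60;0 0 20 -40 -44 0 60;0 0 30 -65 -71 0 60;0 0 40 -90 -99 0 60;0 0 50 -115 -126 0 60;0 0 60 -140 -154 0 60;0 0 70 -155 -170 0 60;0 0 80 -159 -174 0 60'; python3 -m handwheel '0 0 10 0 0 0 60;0 0 10 0 0 0 60;0 0 10 0 0 0 60'
python3 - <<'E'
from h import *
s=snap('wrist','w8.png'); t=r.sense(); print(t['tool_pos'],t['tcp_rot'])
E
```

```text
time: 24.12
tool_pos: [480.5, 98.0, 219.8]
tcp_rot: [-180.0, 0.1, 58.9]
ft_force: [-0.5, -0.7, -1.3]
finger_gap: 59.8
grip_force: 0.0
time: 24.5
tool_pos: [480.6, 99.6, 220.2]
tcp_rot: [-180.0, 0.0, 49.6]
ft_force: [0.7, -0.4, -0.1]
finger_gap: 60.0
grip_force: 0.0
[480.67993828  99.62166672 220.33437339] [-1.79978111e+02  2.31246501e-02  4.95572973e+01]
```

View pics/w8.png

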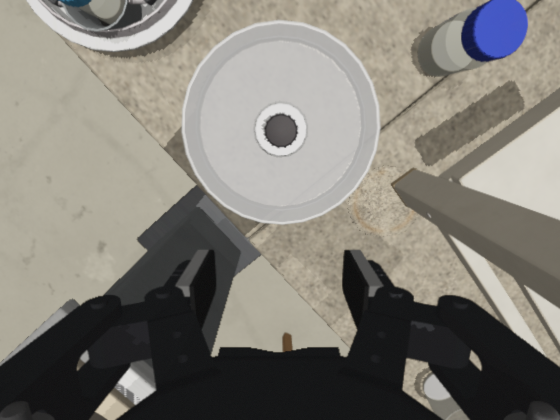

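The lid knob is at (281,130), with white around its base, and the lid spans columns 182–380 and rows 21–222.

```bash
python3 - <<'E'
from h import *
s=load('w8.png')
print(back(s,[(282,130)],111),back(s,[(280.5,130)],78))
P=back(s,[(182,121),(380,121),(281,21),(281,222)],77)[:,:2]; print(P.mean(0),np.linalg.norm(P[0]-P[1]))
print('side/scene bottle stuff',proj(load('scene0.png'),[[522,145,111]]),proj(load('side0.png'),[[522,145,111]]))
E
python3 go.py 521.5 145 110 50
```

```text
[[523.10500651 144.85381009 111.        ]] [[521.87448662 144.9302153   78.        ]]
[525.10475129 148.05083004] 171.69960327912978
side/scene bottle stuff [[240.82759887 238.1945443 ]] [[248.71140975 169.24516516]]
[-0.   0.  -0.4] [ 61.1   1.7 110.3] rows 3.0 t 24.55
```

```bash
python3 -m handwheel '0 0 0 40 2 10 60;0 0 0 62 2 40 60;0 0 0 62 2 80 60;0 0 0 62 2 110 60;0 0 0 62 2 130 60;0 0 0 62 2 140 60;0 0 0 62 2 144 60;0 0 0 62 2 144 60'; python3 -m handwheel '0 0 0 0 0 0 60;0 0 0 0 0 0 60'; python3 go.py 522.5 145 76 49
```

```text
time: 25.55
tool_pos: [523.2, 145.3, 77.3]
tcp_rot: [180.0, -0.0, 49.4]
ft_force: [-0.6, -0.7, -0.2]
finger_gap: 59.9
grip_force: 0.0
time: 25.8
tool_pos: [523.3, 145.3, 77.5]
tcp_rot: [179.9, -0.1, 49.4]
ft_force: [-0.3, -0.1, 0.1]
finger_gap: 60.2
grip_force: 0.0
[ 0.  -0.1  0.4] [-0.8 -0.4  1.5] rows 1.0 t 25.8
```

```bash
python3 -m handwheel '0 0 0 -1 0 1 15;0 0 0 -1 0 1 15;0 0 0 -1 0 1 15;0 0 0 -1 0 1 15;0 0 0 -1 0 1 15;0 0 0 -1 0 1 15;0 0 0 -1 0 1 15;0 0 0 -1 0 1 15' 70; python3 -m handwheel '0 0 0 0 0 -10 15;0 0 0 0 0 -30 15;0 0 0 0 0 -60 15;0 0 0 0 0 -100 15;0 0 0 0 0 -130 15;0 0 0 0 0 -145 15;0 0 0 0 0 -145 15;0 0 0 0 0 -145 15'; python3 go.py 508.7 374.3 220 50
python3 - <<'E'
from h import *
s=snap('wrist','w9.png');s=snap('scene','s9.png')['pixels'][170:310,145:345]
cv2.imwrite('pics/c9.png',cv2.resize(s,None,fx=3,fy=3))
E
```

```text
time: 26.8
tool_pos: [523.0, 144.9, 77.4]
tcp_rot: [179.9, -0.1, 49.4]
ft_force: [-2.4, 0.3, 11.1]
finger_gap: 24.3
grip_force: 70.1
time: 27.8
tool_pos: [521.2, 144.3, 218.9]
tcp_rot: [-179.9, 0.1, 49.3]
ft_force: [-0.2, 0.7, -3.3]
finger_gap: 24.7
grip_force: 69.5
[-0.1  0.1 -0.7] [ 166.3 -159.4   -1.2] rows 4.0 t 27.8
```

View pics/c9.png

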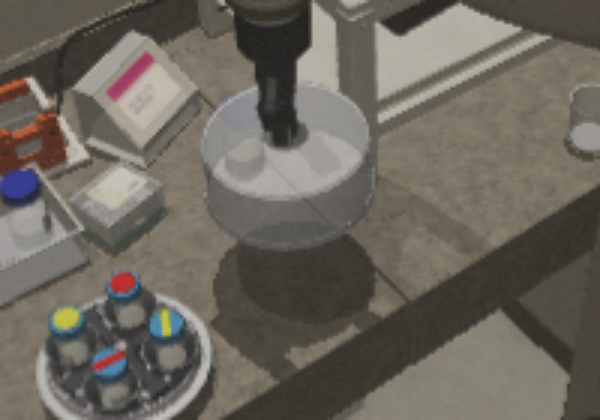

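The lid is lifted level and all four tubes are seated with the pairs facing each other. Carry the lid over the rotor.

```bash
python3 -m handwheel '0 0 0 10 -10 0 15;0 0 0 30 -29 0 15;0 0 0 60 -57 0 15;0 0 0 90 -86 0 15;0 0 0 120 -115 0 15;0 0 0 145 -139 0 15;0 0 0 160 -153 0 15;0 0 0 166 -159 0 15'; python3 -m handwheel '0 0 0 0 0 0 15;0 0 0 0 0 0 15;0 0 0 0 0 0 15'; python3 go.py 508.7 374.3 150 49
python3 - <<'E'
from h import *
s=snap('wrist','w10.png'); cv2.imwrite('pics/w10z.png',s['pixels'])
E
```

```text
time: 28.9
tool_pos: [509.1, 375.0, 220.1]
tcp_rot: [-180.0, 0.0, 49.4]
ft_force: [0.5, -0.2, -3.0]
finger_gap: 24.6
grip_force: 69.9
time: 29.28
tool_pos: [510.0, 373.1, 220.9]
tcp_rot: [180.0, -0.0, 49.3]
ft_force: [-0.2, 0.2, -2.6]
finger_gap: 24.5
grip_force: 70.0
[ 0.  -0.   0.3] [ 0.1 -1.8 70.9] rows 2.0 t 29.275
```

View pics/w10z.png

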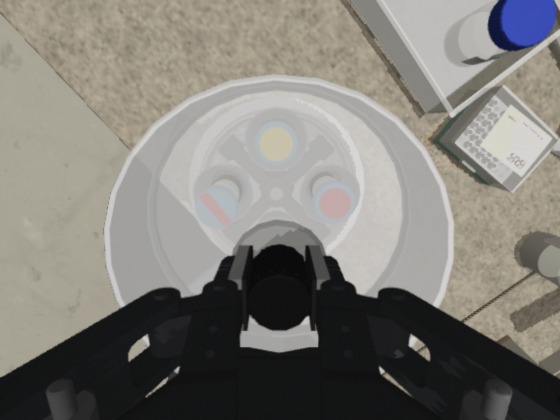

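The lid is centred left to right over the rotor (knob at 280,290, hub at 277,193). Lower it gently.

```bash
python3 -m handwheel '0 0 0 0 -2 10 15;0 0 0 0 -2 30 15;0 0 0 0 -2 50 15;0 0 0 0 -2 65 15;0 0 0 0 -2 75 15;0 0 0 0 -2 83 15;0 0 0 0 -2 88 15;0 0 0 0 -2 90 15';python3 -m handwheel '0 0 0 0 0 0 15;0 0 0 0 0 0 15'; python3 go.py 508.7 374.3 113.4 49
```

```text
time: 30.32
tool_pos: [508.2, 375.4, 130.8]
tcp_rot: [180.0, -0.0, 49.4]
ft_force: [0.1, -0.2, -1.5]
finger_gap: 24.3
grip_force: 70.0
time: 30.58
tool_pos: [508.4, 375.4, 131.3]
tcp_rot: [180.0, -0.0, 49.4]
ft_force: [-0.2, -0.2, -1.3]
finger_gap: 24.5
grip_force: 70.0
[ 0.  -0.   0.4] [-0.7  1.  17.9] rows 1.0 t 30.575
```

```bash
python3 -m handwheel '0 0 0 0 1 4 15;0 0 0 0 1 8 15;0 0 0 0 1 12 15;0 0 0 0 1 15 15;0 0 0 0 1 17 15;0 0 0 0 1 18 15;0 0 0 0 1 18 15';python3 go.py 508.7 374.3 113.4 49
```

```text
time: 31.45
tool_pos: [509.1, 374.8, 113.5]
tcp_rot: [180.0, -0.0, 49.4]
ft_force: [-2.9, -1.6, 4.0]
finger_gap: 24.1
grip_force: 71.4
[ 0.  -0.   0.4] [-0.7  0.   0.1] rows 1.0 t 31.45
```

Contact is at exactly the flange height (113.5, expected 113.4). Release, retreat and check.

```bash
python3 -m handwheel '0 0 0 0 0 1 26;0 0 0 0 0 1 45;0 0 0 0 0 1 60;0 0 0 0 0 1 60;0 0 0 0 0 -20 60;0 0 0 0 0 -60 60;0 0 0 -30 0 -110 60;0 0 0 -50 0 -140 60'; python3 -m handwheel '0 0 0 0 0 0 60;0 0 0 0 0 0 60'
python3 - <<'E'
from h import *
w=snap('wrist','w11.png')['pixels'];s=snap('scene','s11.png')['pixels'][215:335,135:245]
b=snap('side','b11.png')['pixels']
s=cv2.resize(s,None,fx=3,fy=3); w=cv2.resize(w,(460,345)); cv2.imwrite('pics/c11.png',np.hstack([s[:345],w]))
E
```

```text
time: 32.45
tool_pos: [476.8, 336.7, 257.7]
tcp_rot: [179.9, -0.3, 49.4]
ft_force: [0.7, -0.3, -0.6]
finger_gap: 60.1
grip_force: 0.0
time: 32.7
tool_pos: [476.4, 336.8, 253.1]
tcp_rot: [180.0, -0.0, 49.3]
ft_force: [-0.4, -0.8, -0.5]
finger_gap: 60.2
grip_force: 0.0
```

View pics/c11.png

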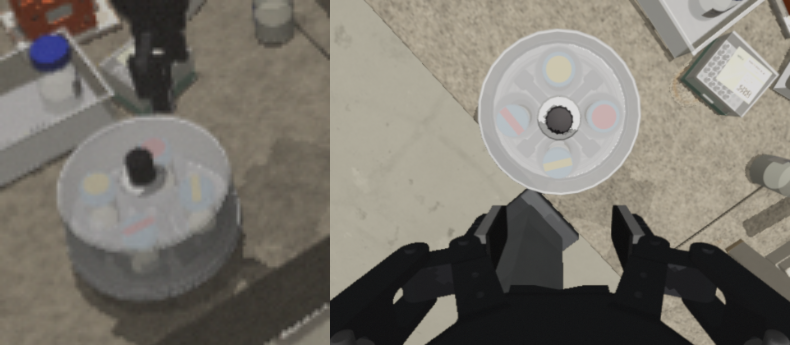

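The lid is down, level and concentric over all four tubes, with the knob at (559,119). A last numeric check on the knob, then I hand in.

Run:
```python
from h import *
from bench import workorder
s=load('w11.png'); p=back(s,[(229*560/460,119*560/460)],147)[0]; print(p)
if np.linalg.norm(p[:2]-[508.7,374.3])<6: print(workorder.hand_in())
```

```text
[510.16256529 375.23779833 147.        ]
the job is handed in; nothing more can be done
None
```

The job is handed in: the red and yellow tube pairs sit across from each other in the rotor, and the lid is fully down about 2 mm off centre, at about 33 s of the 125 s allowed; no verdict was returned.

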